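Close and vent the coin-cell ageing chamber

ROBOT

A 6-joint arm with a two-finger parallel gripper is mounted at the origin on the work surface. World frame = base frame: x ahead of the robot, y to its left, z up, the work surface at z = 0. Lengths are in m, angles in degrees, forces in N, time in s.
With the tool pointing down it reaches from about 0.3 to 0.825 m from the base axis. Payload 5.4 kg.
Tool frame: the origin (TCP) lies midway between the tips of the shut fingers; the grasp point (between the pads) lies 19 mm behind it (arm.grip_depth is the distance from the TCP to the grasp point, in m); z points along the fingers, y is the direction in which the jaws open and shut (so a half turn about z gives the same grasp; the last joint's range is limited). The gripper opens to 92 mm and grips with 3 to 60 N. Pads are 20 mm wide; open, the fingers measure 128 mm over their backs; the gripper's body (75 mm by 189 mm) begins 69 mm behind the grasp point.
Start: joints at [58.035, 9.076, 91.501, -0, 79.423, -12.038], TCP at [0.196, 0.541, 0.215] pointing down, gripper open.
Joint ranges: [-166.64, 166.64], [-54.1, 131.32], [10.49, 154.53], [-73.88, 253.88], [9.74, 151.15], [-171.62, 171.62]. Speed limits (degrees/s): [147.25, 147.25, 180, 180, 180, 180].

INTERFACE

Orientations are given as [roll, pitch, yaw] about the fixed x, y, z axes, in that order (R = Rz(yaw) Ry(pitch) Rx(roll)).
In Python, from bench import arm gives the robot as it stands. The module is installed in compiled form; this text tells all that it offers.
- The arm moves only by the tool play_rows, never from a script. Its argument "motion" is a list of rows, each a list of 7 numbers: the shift along the world's x, y, z in mm, then the turn, a rotation vector about the world's x, y, z in degrees, then the finger opening in mm, from 0 to 91.9. In form: [[dx, dy, dz, rx, ry, rz, fingers], ...]. A call has exactly 5 rows; each row is the pose to reach, as a shift and turn from the pose measured when the call began; what a row does not reach only later rows make up. A row lasts 1/8 s, in which the tool goes at most 62.5 mm and 10.7 degrees, less where a joint would pass 70% of its speed; a pose out of reach is approached as far as the arm can. A call with a gripper value outside its range is refused whole. The fingers move at their own pace and stop on an object; "grip_force" is the grip in N (left out, the last holds). Time passes only in rows, so rows that repeat a pose let the fingers close, or fill a call up. It gives the time, the measured TCP pose, the force and the opening at its end, in the units of the state.
- arm.read_state(): the state, without advancing time (a new reading comes with each control period).
- arm.read_camera(name): name is "side" or "top" or "wrist"; returns the picture (420x560x3 uint8, red, green, blue); there is no depth.
- arm.calibration(name): a dict with "camera_matrix" (3x3 intrinsics, pixels), "R" (3x3) and "t" (3): a world point X has camera coordinates R X + t; the wrist camera has in their place "T_tool_cam" (4x4, takes a point from camera to tool coordinates, whose origin is the TCP and whose axes are the flange's). Camera axes: x right, y down, z forward; pixel columns grow to the right and rows downward; lengths in m; the calibration is good to about 2 mm. A picture is of the moment at which its call begins: read the wrist's pose just before it. calibration takes no time and is no camera call.
- arm.finish_job(): hands the job in, once; it reports no verdict.
The state is a dict: "time_s": time; "joint_positions": joint angles; "dq": joint speeds; "joint_efforts": joint torques, N m; "tcp_pos": TCP position; "tcp_rot": TCP orientation; "ft_force": force on the tool from outside, world axes, zero at the start; "torque": the same for the moment, N m; "opening": finger opening in m.
Only numpy, scipy, OpenCV 4.12 (cv2) and the standard library are available. Lean on these libraries where they do the work, as an engineer would, in place of code of your own. Each camera call takes 0.05 s, during which the arm holds its last target.

TASK

The coin cells are loaded, so make the ageing chamber ready for its run: bring the open lid over from behind, lower it without letting it swing down, and press its front edge until the catch clicks and the lid is fully home. Push in the vent rod on the chamber's side, feeling for its middle click (set a little differently on each chamber), and leave it sitting in that click. Force nothing, and leave the other things on the bench where they are.

Things in the scene. Friction and masses are not known exactly. Their poses are not given: they have to be found in the camera images.
- chamber: The ageing chamber, fixed: grey box 150 mm deep (x), 240 mm wide (y), rim 90 mm high, coin cells inside. Origin: centre of its underside; +x to its back (hinge side), +y to its left, where a white control pod 46 mm wide, 68 mm high is attached; the vent rod is on its right (-y) side.
- hinge (a point): Middle of the lid's hinge line at the chamber's back, 93.5 mm above the bench; the line runs along the chamber's y axis. Axes as the chamber.
- lid (a joint): Opening angle of the lid, rad: 0 shut and level, 1.57 upright, up to 1.95 leaning back; fully home is below 0.02. Its stiff hinges (0.36 N m) hold it where it is left.
- lid_face (a point): On the lid's outer face (its top when shut), in the middle of its width, 130 mm from the hinge line, 18 mm from the underside. The lid is a flat grey frame with a clear pane, 18 mm thick, 240 mm wide, reaching 156 mm from the hinge line, its underside in the plane of the hinge line, 0.35 kg. Its z axis is the outward normal, -x points from hinge to free edge.
- catch (a point): Roller catch inside the middle of the front wall, 59 mm in front of the chamber's middle, 88 mm high. The lid's striker meets it below 0.085 rad and the soft seal lifts the lid below 0.04 rad. Pushed near its front edge the lid takes 8 to 12 N to pass the catch, which then pulls it down to 0 to 0.014 rad, just above a hard stop, and holds it; let go sooner it stays 0.035 rad open or more.
- lid_lip (a point): Middle of the free edge of the lid's thin pull lip (100 mm wide, 7 mm thick, reaching from 156 to 176 mm from the hinge line), 4.5 mm outward of the lid's underside plane. It moves with the lid.
- vent_rod (a joint): Position of the vent rod along the chamber's -y direction, m: +0.016 fully out, -0.016 fully in. Its one click, the middle position, is a groove that lies unseen somewhere from +0.0075 to -0.0075, different each time. The rod slides with 1 to 5 N, is drawn into the click over the last 3 mm and takes about 14 N to push out of it.
- detent (a joint): Sprung ball of the middle click, unseen inside the wall: how far it has dropped into the rod's groove, m. About 0.0003 on the plain shank, 0.0023 when the rod is in the middle click. It tells nothing of where the groove is.
- knob_face (a point): Centre of the flat outer end face of the vent rod's black knob (26 mm diameter, 16 mm long, on a 9 mm rod). The rod runs level along the chamber's y axis, 55 mm above the bench, 25 mm in front of the chamber's middle; at rod position 0 the face is 55 mm out from the side wall and there are 39 mm between wall and knob. Axes as the chamber: push along its +y.
- cell: Bystander: a cylindrical cell standing upright, 18 mm diameter, 65 mm high. Origin under its centre.
- bottle: Bystander: amber bottle, 60 mm diameter, 115 mm high. Origin under its centre.
- clip: Bystander: grey test clip lying flat, 90 x 16 x 22 mm. Origin under its centre.
- tweezers: Bystander: steel tweezers lying flat, 136 mm long, 8 mm high. Origin under their centre.
- dish: Bystander: shallow glass dish, 90 mm diameter, 16 mm high. Origin under its centre.
- cell_tray: Bystander: white tray of coin cells, 110 x 80 x 18 mm. Origin under its centre.
- driver: Bystander: screwdriver lying flat, 170 mm long. Origin under its middle.

How it is judged:
By the outcome, as a careful person would: the job done as asked, in the order asked, and still so for the second after the job is handed in, with the robot touching nothing.
It also fails if it takes over 48 s, if anything falls off the work surface, if the arm or the gripper's body presses on something with over 40 N, if the wrist force passes 120 N, or if a joint passes its speed limit or range.

## Working session

There is one attempt and no reset: what is moved stays moved. The work goes in short steps, Python scripts to look and compute and a tool call to move; the robot and the scene stay as the last step left them, time stands still between calls to the robot, and variables do not carry over. Pictures are saved under pics/ and viewed, and the job is handed in when it is done.

Besides the shell and the picture viewer there is one more tool, called after ">>>" in YAML: its name, and indented under it one key for each argument. play_rows: Moves the arm, as the interface text tells. Its arguments: {"type":"object","properties":{"motion":{"type":"array"},"grip_force":{"type":"number"}},"required":["motion"]}

```bash
mkdir -p pics; ls
python3 - <<'E'
from bench import arm
import cv2,numpy as np
s=arm.read_state();print(s)
for n in ("side","top","wrist"):
    im=arm.read_camera(n);cv2.imwrite(f"pics/{n}0.png",im[:,:,::-1])
    print(n,arm.calibration(n))
E
```

```text
pics
{'time_s': 0.0, 'joint_positions': array([ 5.80346370e+01,  9.11257025e+00,  9.15739534e+01,  1.01214879e-03,
        7.94235851e+01, -1.20390628e+01]), 'dq': array([ 0.0431073 , -0.10458398,  0.03110543,  0.06532352, -0.08577061,
        0.025901  ]), 'joint_efforts': array([-3.81503905e-04, -3.85546267e+01, -3.22122753e+01,  7.03644147e-02,
        3.73459153e-02, -1.26071654e-04]), 'tcp_pos': array([0.19564314, 0.54000665, 0.21360416]), 'tcp_rot': array([-1.79892520e+02, -2.39390382e-02,  1.60073491e+02]), 'ft_force': array([-0.15954317,  0.10254499, -0.30332654]), 'torque': array([0.01566615, 0.00394012, 0.00715704]), 'opening': 0.09191376427052601}
side {'camera_matrix': array([[465.06370289,   0.        , 286.00514385],
       [  0.        , 465.06370289, 205.86339915],
       [  0.        ,   0.        ,   1.        ]]), 'R': array([[ 0.97315549, -0.2295226 ,  0.01696343],
       [-0.11374455, -0.54372241, -0.83152157],
       [ 0.20007639,  0.80727029, -0.55523339]]), 't': array([-0.47954297,  0.15781571,  1.05023262])}
top {'camera_matrix': array([[525.20352041,   0.   
[... 164 characters left out ...]
  0.024522  ],
       [-0.98753597,  0.01640374, -0.15653632],
       [ 0.15605413, -0.02742368, -0.98736774]]), 't': array([-0.00451538,  0.52170043,  1.35789659])}
wrist {'camera_matrix': array([[350.17113785,   0.        , 275.46787297],
       [  0.        , 350.17113785, 206.92900105],
       [  0.        ,   0.        ,   1.        ]]), 'T_tool_cam': array([[ 6.93824708e-04, -9.68557932e-01, -2.48787160e-01,
         6.95635121e-02],
       [ 9.99999745e-01,  6.30177570e-04,  3.35471682e-04,
        -1.53531365e-03],
       [-1.68143670e-04, -2.48787329e-01,  9.68558122e-01,
        -1.69403719e-01],
       [ 0.00000000e+00,  0.00000000e+00,  0.00000000e+00,
         1.00000000e+00]])}
```

View pics/side0.png

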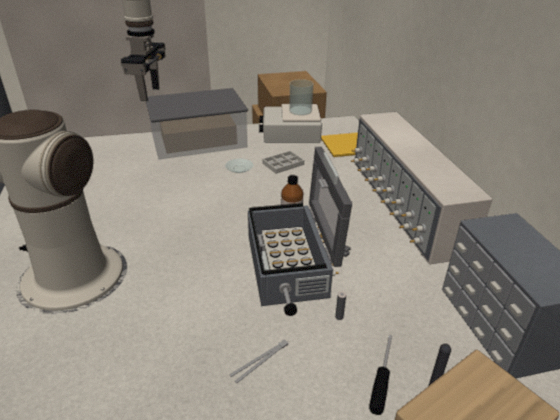

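View pics/top0.png

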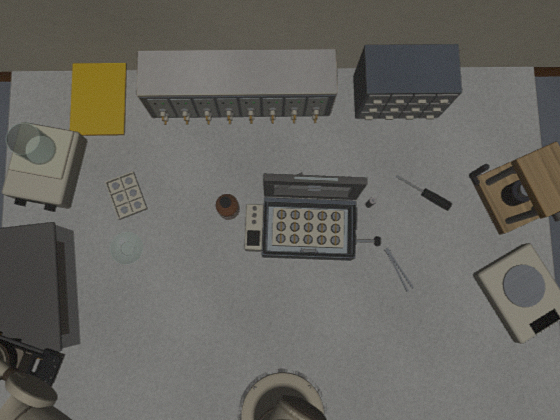

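View pics/wrist0.png

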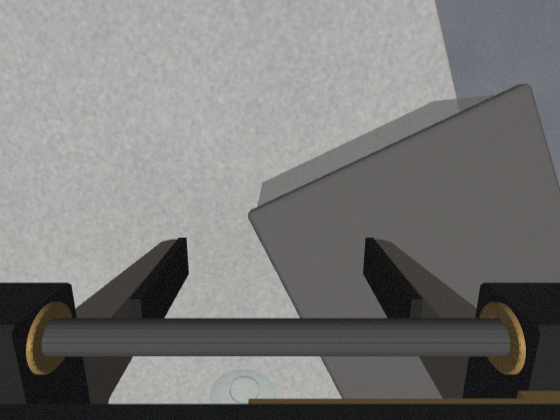

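The side view shows the open chamber near (288,255) with its lid upright, and the knob at (291,309). The top view has the chamber at x 262–356, y 197–260, the knob at (377,241), the cell at (370,203) and the bottle at (228,206). I'll zoom in on both.

Run:
```python
import cv2
a=cv2.imread("pics/top0.png")[160:275,210:410];cv2.imwrite("pics/top0z.png",cv2.resize(a,(800,460),interpolation=cv2.INTER_CUBIC))
a=cv2.imread("pics/side0.png")[140:330,220:370];cv2.imwrite("pics/side0z.png",cv2.resize(a,None,fx=3.1,fy=3.1,interpolation=cv2.INTER_CUBIC))
```

```text
(no output)
```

View pics/top0z.png

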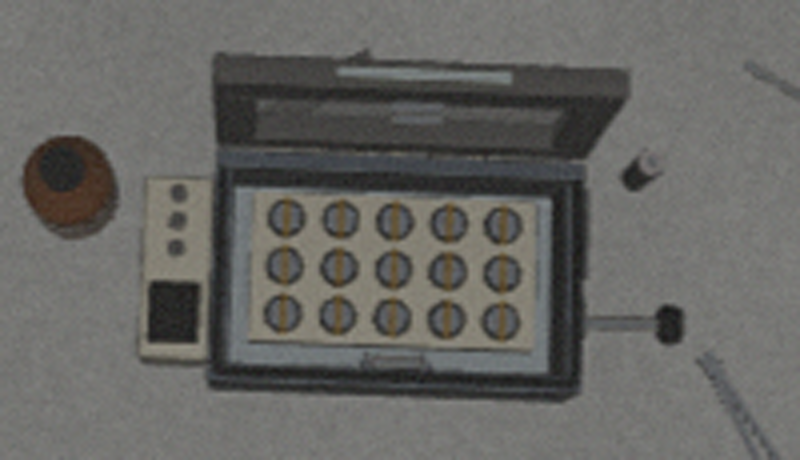

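View pics/side0z.png

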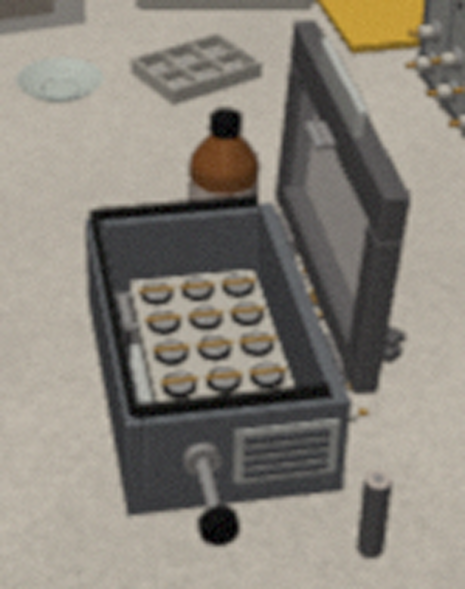

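```bash
cat > h.py <<'E'
import numpy as np
from bench import arm
def ray(n,p):
    c=arm.calibration(n);K,R,t=c["camera_matrix"],c["R"],c["t"]
    d=R.T@np.linalg.solve(K,[p[0],p[1],1]);return -R.T@t,d/np.linalg.norm(d)
def plane(n,p,z):
    o,d=ray(n,p);return o+d*(z-o[2])/d[2]
def tri(a,b):
    o1,d1=ray("top",a);o2,d2=ray("side",b)
    s=np.linalg.lstsq(np.c_[d1,-d2],o2-o1,rcond=None)[0]
    p,q=o1+d1*s[0],o2+d2*s[1];return (p+q)/2,np.linalg.norm(p-q)
T=lambda u,v:(210+(u+.5)/4-.5,160+(v+.5)/4-.5)
S=lambda u,v:(220+(u+.5)/3.1-.5,140+(v+.5)/3.1-.5)
def proj(n,X):
    c=arm.calibration(n);q=c["camera_matrix"]@(c["R"]@np.asarray(X)+c["t"]);return q[:2]/q[2]
E
python3 - <<'E'
from h import *
np.set_printoptions(precision=4,suppress=True)
print("cam",ray("top",(0,0))[0],ray("side",(0,0))[0])
for k,p in dict(FL=(208,383),FR=(580,391),BR=(586,165),BL=(218,155)).items(): print("top rim",k,plane("top",T(*p),.09))
for k,p in dict(FR=(130,418),BR=(348,403),FL=(90,212)).items(): print("side rim",k,plane("side",S(*p),.09))
print("side bottom FR",plane("side",S(132,514),0),plane("side",S(340,490),0))
print("FR tri",tri(T(580,391),S(130,418)))
print("knob tri",tri(T(671,325),S(218,525)), plane("top",T(671,325),.055),plane("side",S(218,525),.055))
print("lip L",tri(T(337,68),S(322,43)),"lip R",tri(T(513,72),S(365,120)))
print("lid inner R top",tri(T(604,96),S(383,212)),"L",tri(T(214,86),S(290,22)))
print("lid outer R",tri(T(629,70),S(405,195)), "L",tri(T(214,54),S(316,22)))
print("cell",tri(T(652,160),S(376,482)),"bottle cap",tri(T(62,165),S(226,118)))
print("tweez tip",plane("top",T(705,358),.004))
E
```

```text
cam [0.3032 0.0242 1.4225] [ 0.2745 -0.8721  0.7225]
top rim FL [0.4045 0.0441 0.09  ]
top rim FR [ 0.395  -0.1922  0.09  ]
top rim BR [ 0.5409 -0.2022  0.09  ]
top rim BL [0.5513 0.0356 0.09  ]
side rim FR [ 0.3977 -0.1835  0.09  ]
side rim BR [ 0.5403 -0.1994  0.09  ]
side rim FL [0.4116 0.0568 0.09  ]
side bottom FR [ 0.3985 -0.1807  0.    ] [ 0.5445 -0.1893  0.    ]
FR tri (array([ 0.3954, -0.1911,  0.097 ]), np.float64(0.0017715473883834448))
knob tri (array([ 0.4389, -0.2586,  0.0599]), np.float64(0.00045985469776280857)) [ 0.4396 -0.2596  0.055 ] [ 0.4398 -0.2541  0.055 ]
lip L (array([ 0.5645, -0.0331,  0.2684]), np.float64(0.004564177195616339)) lip R (array([ 0.5619, -0.1328,  0.2648]), np.float64(0.003769716790628176))
lid inner R top (array([ 0.5554, -0.19  ,  0.2332]), np.float64(0.0009099177391911732)) L (array([0.5608, 0.036 , 0.2505]), np.float64(0.0012210252005681048))
lid outer R (array([ 0.5651, -0.2013,  0.2519]), np.float64(0.003608152528955539)) L (array([0.5802, 0.0357, 0.2487]), np.float64(0.0005141825540076727))
cell (array([ 0.5462, -0.2497,  0.066 ]), np.float64(0.003225768133793214)) bottle cap (array([0.5407, 0.1339, 0.1159]), np.float64(0.001828300854721598))
tweez tip [ 0.4217 -0.2923  0.004 ]
```

>>> play_rows:
  motion:
    - [0,-20,50,0,0,3,0]
    - [30,-70,80,0,0,7,0]
    - [80,-110,85,0,0,11,0]
    - [130,-145,85,0,0,14,0]
    - [180,-180,85,0,0,17.3,0]
  grip_force: 20

```text
time_s: 0.78
tcp_pos: [0.3758, 0.3596, 0.2989]
tcp_rot: [-179.9, 0.0, 177.5]
ft_force: [0.9, 0.8, -0.1]
opening: 0.0439
```

>>> play_rows:
  motion:
    - [45,-35,0,0,0,0,0]
    - [95,-72,0,0,0,0,0]
    - [145,-110,0,0,0,0,0]
    - [195,-150,0,0,0,0,0]
    - [245,-190,0,0,0,0,0]

```text
time_s: 1.4
tcp_pos: [0.6194, 0.1703, 0.2986]
tcp_rot: [-180.0, -0.0, 177.5]
ft_force: [0.8, 0.5, 0.2]
opening: -0.0001
```

>>> play_rows:
  motion:
    - [4,-50,0,0,0,0,0]
    - [6,-105,0,0,0,0,0]
    - [6,-160,0,0,0,0,0]
    - [6,-215,0,0,0,0,0]
    - [6,-255,-25,0,0,0,0]

```text
time_s: 2.02
tcp_pos: [0.6263, -0.0875, 0.2754]
tcp_rot: [-179.9, 0.2, 177.4]
ft_force: [0.1, -0.3, -0.1]
opening: 0.0005
```

Run:
```python
from bench import arm
import cv2,numpy as np
s=arm.read_state();print(s["time_s"],s["tcp_pos"],s["tcp_rot"],s["ft_force"],s["joint_positions"])
a=arm.read_camera("side")[100:330,200:400];cv2.imwrite("pics/side1.png",cv2.resize(a,None,fx=2.6,fy=2.6,interpolation=cv2.INTER_CUBIC)[:,:,::-1])
```

```text
2.025 [ 0.62630482 -0.08750796  0.2753577 ] [-179.86929294    0.22121264  177.40727228] [ 0.07784431 -0.32768454 -0.14359318] [-1.88503290e+01  1.55383430e+01  7.71673003e+01 -6.36353600e-02
  8.70453995e+01 -1.06254207e+02]
```

View pics/side1.png

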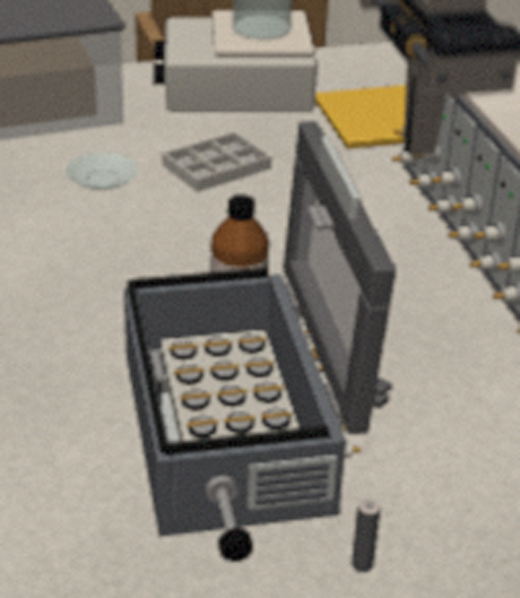

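The fingers (about 420,110 in the crop) hang behind the lid, clear of it. Next I lower and close in.

>>> play_rows:
  motion:
    - [0,3,-25,0,0,0,0]
    - [0,3,-50,0,0,0,0]
    - [-8,3,-55,0,0,0,0]
    - [-15,3,-55,0,0,0,0]
    - [-22,3,-55,0,0,0,0]

```text
time_s: 2.7
tcp_pos: [0.602, -0.0884, 0.216]
tcp_rot: [-179.8, -0.1, 177.2]
ft_force: [-0.0, 1.5, 0.5]
opening: 0.0003
```

>>> play_rows:
  motion:
    - [-4,0,0,0,0,0,0]
    - [-8,0,0,0,0,0,0]
    - [-12,0,0,0,0,0,0]
    - [-15,0,0,0,0,0,0]
    - [-18,0,0,0,0,0,0]

```text
time_s: 3.32
tcp_pos: [0.5845, -0.0883, 0.2162]
tcp_rot: [-179.8, -0.0, 177.2]
ft_force: [2.9, 0.8, -0.3]
opening: 0.0001
```

Run:
```python
import numpy as np
for th in np.arange(1.6,0.0,-.075):
    r=.123+.027*min(1,(1.6-th)/1.2); c,s=np.cos(th),np.sin(th)
    print(round(th,3),"x %.1f z %.1f"%(1e3*(.552-r*c+.018*s+.010-.5845),1e3*(.0935+r*s+.018*c-.2162)))
```

```text
1.6 x -0.9 z -0.3
1.525 x -10.2 z 2.7
1.45 x -19.9 z 4.9
1.375 x -29.8 z 6.4
1.3 x -39.9 z 7.1
1.225 x -50.1 z 7.1
1.15 x -60.5 z 6.2
1.075 x -70.8 z 4.4
1.0 x -81.1 z 1.9
0.925 x -91.3 z -1.5
0.85 x -101.3 z -5.7
0.775 x -111.0 z -10.8
0.7 x -120.5 z -16.6
0.625 x -129.5 z -23.3
0.55 x -138.1 z -30.7
0.475 x -146.2 z -38.9
0.4 x -153.6 z -47.7
0.325 x -158.9 z -57.7
0.25 x -163.4 z -68.1
0.175 x -167.1 z -78.9
0.1 x -170.0 z -89.8
0.025 x -172.0 z -101.0
```

>>> play_rows:
  motion:
    - [-7,0,2,0,0,0,0]
    - [-14,0,4,0,0,0,0]
    - [-22,1,5,0,0,0,0]
    - [-30,1,6,0,0,0,0]
    - [-38,2,7,0,0,0,0]

```text
time_s: 3.95
tcp_pos: [0.5459, -0.0865, 0.2234]
tcp_rot: [-179.8, -0.0, 177.2]
ft_force: [1.8, 0.2, -1.1]
opening: 0.0006
```

>>> play_rows:
  motion:
    - [-8,0,0,0,0,0,0]
    - [-16,1,0,0,0,0,0]
    - [-24,1,-1,0,0,0,0]
    - [-32,1,-2,0,0,0,0]
    - [-40,2,-4,0,0,0,0]

```text
time_s: 4.58
tcp_pos: [0.5054, -0.0847, 0.2193]
tcp_rot: [-179.8, -0.0, 177.2]
ft_force: [1.3, -1.0, 0.1]
opening: 0.0007
```

Run:
```python
from bench import arm
import cv2,numpy as np
s=arm.read_state();print(s["time_s"],s["tcp_pos"],s["tcp_rot"],s["ft_force"])
a=arm.read_camera("side")[100:330,200:400];cv2.imwrite("pics/side2.png",cv2.resize(a,None,fx=2.6,fy=2.6,interpolation=cv2.INTER_CUBIC)[:,:,::-1])
```

```text
4.575 [ 0.50539642 -0.08465281  0.21934433] [-1.79762259e+02 -2.96076655e-02  1.77197382e+02] [ 1.34442773 -1.01328696  0.10621681]
```

View pics/side2.png

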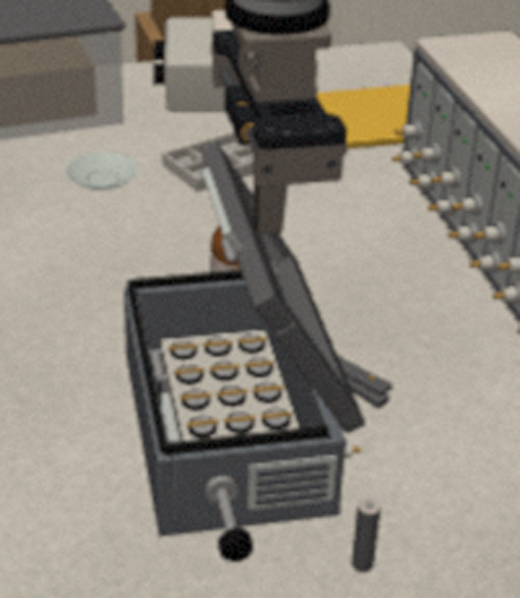

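The lid (about 270,290 in the crop) is about 60° open and follows the fingers. I keep going.

>>> play_rows:
  motion:
    - [-8,0,-3,0,0,0,0]
    - [-16,1,-6,0,0,0,0]
    - [-24,1,-10,0,0,0,0]
    - [-32,2,-14,0,0,0,0]
    - [-40,2,-19,0,0,0,0]

```text
time_s: 5.25
tcp_pos: [0.4639, -0.0823, 0.1997]
tcp_rot: [-179.8, -0.1, 177.2]
ft_force: [2.6, 0.0, -0.0]
opening: 0.0005
```

>>> play_rows:
  motion:
    - [-7,0,-5,0,0,0,0]
    - [-14,0,-11,0,0,0,0]
    - [-21,1,-17,0,0,0,0]
    - [-27,1,-24,0,0,0,0]
    - [-33,2,-31,0,0,0,0]

```text
time_s: 5.88
tcp_pos: [0.4304, -0.0803, 0.1681]
tcp_rot: [-179.8, -0.1, 177.2]
ft_force: [1.4, 0.2, 0.2]
opening: 0.0007
```

>>> play_rows:
  motion:
    - [-4,0,-7,0,0,0,0]
    - [-7,0,-14,0,0,0,0]
    - [-9,0,-21,0,0,0,0]
    - [-11,1,-27,0,0,0,0]
    - [-13,1,-31,0,0,0,0]

```text
time_s: 6.5
tcp_pos: [0.4173, -0.0792, 0.1367]
tcp_rot: [-179.8, -0.1, 177.2]
ft_force: [-0.2, 0.4, 0.0]
opening: 0.0005
```

Run:
```python
from bench import arm
import cv2,numpy as np
s=arm.read_state();print(s["time_s"],s["tcp_pos"],s["tcp_rot"],s["ft_force"])
a=arm.read_camera("side")[100:330,200:400];cv2.imwrite("pics/side3.png",cv2.resize(a,None,fx=2.6,fy=2.6,interpolation=cv2.INTER_CUBIC)[:,:,::-1])
```

```text
6.5 [ 0.41726267 -0.07917589  0.13668972] [-1.79790624e+02 -1.49040471e-01  1.77210184e+02] [-0.15502545  0.44889798  0.04860254]
```

View pics/side3.png

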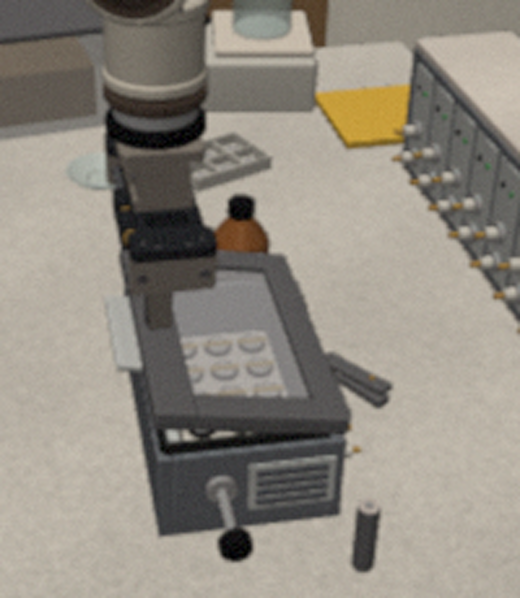

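The lid is nearly shut, with the fingertips on the front frame bar at about (165,320). Now the slow final lowering.

>>> play_rows:
  motion:
    - [-1,0,-2,0,0,0,0]
    - [-2,0,-4,0,0,0,0]
    - [-3,0,-6,0,0,0,0]
    - [-4,0,-8,0,0,0,0]
    - [-5,0,-10,0,0,0,0]

```text
time_s: 7.18
tcp_pos: [0.4117, -0.0791, 0.1262]
tcp_rot: [-179.8, -0.2, 177.2]
ft_force: [0.9, 0.0, 1.4]
opening: 0.0006
```

>>> play_rows:
  motion:
    - [0,0,-1,0,0,0,0]
    - [0,0,-2,0,0,0,0]
    - [0,0,-3,0,0,0,0]
    - [0,0,-4,0,0,0,0]
    - [0,0,-4,0,0,0,0]

```text
time_s: 7.8
tcp_pos: [0.4115, -0.079, 0.1229]
tcp_rot: [-179.8, -0.3, 177.2]
ft_force: [-2.9, 1.0, 8.3]
opening: 0.0007
```

>>> play_rows:
  motion:
    - [0,0,-0.5,0,0,0,0]
    - [0,0,-1,0,0,0,0]
    - [0,0,-1.5,0,0,0,0]
    - [0,0,-2,0,0,0,0]
    - [0,0,-2,0,0,0,0]

```text
time_s: 8.43
tcp_pos: [0.4113, -0.079, 0.1217]
tcp_rot: [-179.8, -0.3, 177.2]
ft_force: [-4.0, 1.6, 8.0]
opening: 0.0001
```

>>> play_rows:
  motion:
    - [0,0,-0.5,0,0,0,0]
    - [0,0,-1,0,0,0,0]
    - [0,0,-1.5,0,0,0,0]
    - [0,0,-2,0,0,0,0]
    - [0,0,-2.5,0,0,0,0]

```text
time_s: 9.05
tcp_pos: [0.411, -0.079, 0.1197]
tcp_rot: [-179.8, -0.4, 177.3]
ft_force: [-4.8, 0.8, 7.1]
opening: 0.0001
```

>>> play_rows:
  motion:
    - [0,0,-0.5,0,0,0,0]
    - [0,0,-1,0,0,0,0]
    - [0,0,-1.5,0,0,0,0]
    - [0,0,-2,0,0,0,0]
    - [0,0,-2.5,0,0,0,0]

```text
time_s: 9.68
tcp_pos: [0.4108, -0.079, 0.1173]
tcp_rot: [-179.8, -0.4, 177.3]
ft_force: [-3.0, 1.6, 3.4]
opening: 0.0006
```

>>> play_rows:
  motion:
    - [0,0,-0.5,0,0,0,0]
    - [0,0,-1,0,0,0,0]
    - [0,0,-1.5,0,0,0,0]
    - [0,0,-2,0,0,0,0]
    - [0,0,-2,0,0,0,0]

```text
time_s: 10.3
tcp_pos: [0.4109, -0.079, 0.1151]
tcp_rot: [-179.8, -0.4, 177.2]
ft_force: [-0.8, -0.6, 1.5]
opening: 0.0005
```

>>> play_rows:
  motion:
    - [0,0,-0.5,0,0,0,0]
    - [0,0,-1,0,0,0,0]
    - [0,0,-1.5,0,0,0,0]
    - [0,0,-2,0,0,0,0]
    - [0,0,-2,0,0,0,0]

```text
time_s: 10.92
tcp_pos: [0.411, -0.079, 0.113]
tcp_rot: [-179.8, -0.4, 177.2]
ft_force: [-0.7, -1.1, -0.8]
opening: 0.0005
```

>>> play_rows:
  motion:
    - [0,0,-0.5,0,0,0,0]
    - [0,0,-1,0,0,0,0]
    - [0,0,-1.5,0,0,0,0]
    - [0,0,-2,0,0,0,0]
    - [0,0,-2,0,0,0,0]

```text
time_s: 11.55
tcp_pos: [0.411, -0.079, 0.1118]
tcp_rot: [-179.8, -0.4, 177.3]
ft_force: [-4.9, 1.8, 8.5]
opening: 0.0007
```

>>> play_rows:
  motion:
    - [0,0,15,0,0,0,0]
    - [0,0,40,0,0,-10,0]
    - [0,-20,60,0,0,-20,0]
    - [5,-60,60,0,0,-30,0]
    - [10,-100,60,0,0,-40,0]

```text
time_s: 12.18
tcp_pos: [0.4215, -0.1801, 0.1721]
tcp_rot: [-179.8, -0.3, 137.0]
ft_force: [0.5, 0.5, -0.2]
opening: 0.0005
```

>>> play_rows:
  motion:
    - [5,-35,0,0,0,-10,0]
    - [10,-70,0,0,0,-20,0]
    - [15,-100,0,0,0,-30,0]
    - [18,-125,0,0,0,-40,0]
    - [18,-130,0,0,0,-50,0]

```text
time_s: 12.8
tcp_pos: [0.4396, -0.3117, 0.1717]
tcp_rot: [-179.9, -0.3, 86.5]
ft_force: [0.1, 0.5, 0.3]
opening: 0.0005
```

Run:
```python
from bench import arm
import cv2,numpy as np
s=arm.read_state();print(s["time_s"],s["tcp_pos"],s["tcp_rot"],s["ft_force"],s["joint_positions"])
a=arm.read_camera("side")[130:340,200:400];cv2.imwrite("pics/side4.png",cv2.resize(a,None,fx=2.8,fy=2.8,interpolation=cv2.INTER_CUBIC)[:,:,::-1])
```

```text
12.8 [ 0.43961765 -0.31170769  0.17166775] [-179.86678517   -0.30087531   86.54135733] [0.07223931 0.53825192 0.3139711 ] [-48.26665508   6.05924604  99.80555407   0.12412861  74.44178423
 -44.84197558]
```

View pics/side4.png

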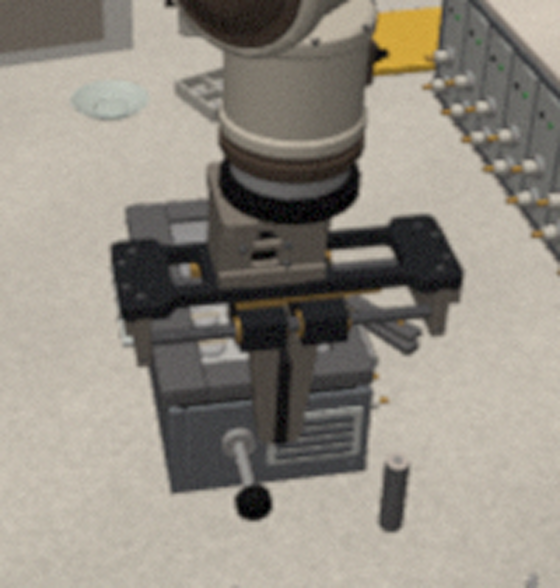

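The view shows a shut lid and the fingers above and outside the knob (253,500). I descend beside the knob face.

>>> play_rows:
  motion:
    - [0,0,-30,0,0,1,0]
    - [0,0,-60,0,0,1,0]
    - [0,0,-90,0,0,1,0]
    - [0,0,-115,0,0,1,0]
    - [0,0,-126,0,0,1,0]

```text
time_s: 13.48
tcp_pos: [0.4389, -0.3105, 0.044]
tcp_rot: [-179.8, -0.4, 87.4]
ft_force: [-0.6, 0.0, 0.1]
opening: 0.0004
```

Run:
```python
from h import *
import cv2
s=arm.read_state();print(s["time_s"],s["tcp_pos"],s["tcp_rot"],s["ft_force"])
a=arm.read_camera("side")[200:340,220:380];cv2.imwrite("pics/side5.png",cv2.resize(a,None,fx=4,fy=4,interpolation=cv2.INTER_CUBIC)[:,:,::-1])
a=arm.read_camera("wrist");cv2.imwrite("pics/wrist5.png",a[:,:,::-1])
```

```text
13.475 [ 0.43889066 -0.31046326  0.04399825] [-179.77126792   -0.40831633   87.37787921] [-0.63562414  0.01802685  0.06851484]
```

View pics/side5.png

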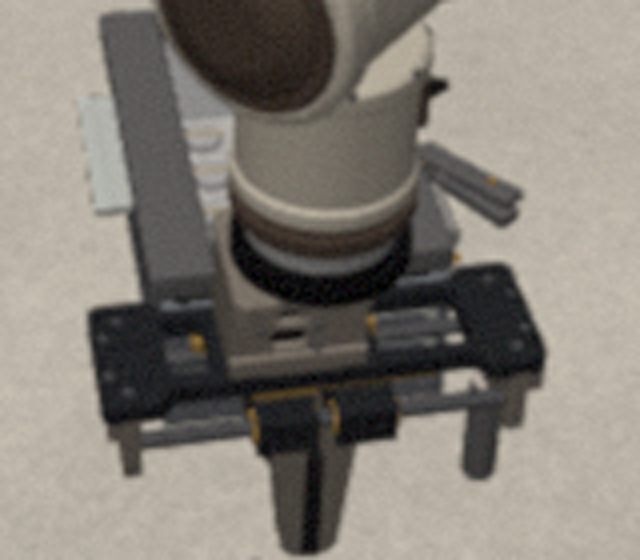

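View pics/wrist5.png

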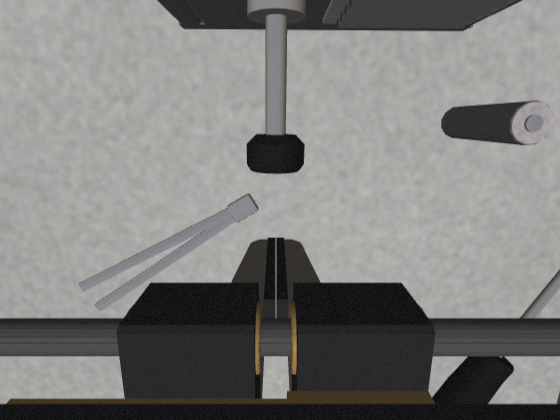

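The wrist view has the knob at column 275 and the shut fingers at column 276, so they are well aligned, and the tweezers are clear. I approach along the rod.

>>> play_rows:
  motion:
    - [0,6,0,0,0,0,0]
    - [0.5,12,0,0,0,0,0]
    - [1,18,0,0,0,0,0]
    - [1,23,0,0,0,0,0]
    - [1,26,0,0,0,0,0]

```text
time_s: 14.2
tcp_pos: [0.4401, -0.2844, 0.0448]
tcp_rot: [-179.8, -0.4, 87.4]
ft_force: [0.6, 0.5, -0.7]
opening: 0.0002
```

>>> play_rows:
  motion:
    - [0,1,0,0,0,0,0]
    - [0,2,0,0,0,0,0]
    - [0,3,0,0,0,0,0]
    - [0,4,0,0,0,0,0]
    - [0,5,0,0,0,0,0]

```text
time_s: 14.82
tcp_pos: [0.44, -0.2794, 0.0447]
tcp_rot: [-179.8, -0.4, 87.3]
ft_force: [0.2, -0.1, -0.7]
opening: 0.0006
```

>>> play_rows:
  motion:
    - [0,1,0,0,0,0,0]
    - [0,2,0,0,0,0,0]
    - [0,3,0,0,0,0,0]
    - [0,4,0,0,0,0,0]
    - [0,5,0,0,0,0,0]

```text
time_s: 15.45
tcp_pos: [0.4401, -0.2743, 0.0447]
tcp_rot: [-179.8, -0.4, 87.3]
ft_force: [0.3, -0.2, 0.4]
opening: 0.0007
```

>>> play_rows:
  motion:
    - [0,0.5,0,0,0,0,0]
    - [0,1,0,0,0,0,0]
    - [0,1.5,0,0,0,0,0]
    - [0,2,0,0,0,0,0]
    - [0,2,0,0,0,0,0]

```text
time_s: 16.08
tcp_pos: [0.4402, -0.2724, 0.0448]
tcp_rot: [-179.8, -0.4, 87.3]
ft_force: [0.2, -2.7, -1.0]
opening: 0.0002
```

Run:
```python
from h import *
import cv2
s=arm.read_state();print(s["time_s"],s["tcp_pos"],s["ft_force"])
a=arm.read_camera("wrist");cv2.imwrite("pics/wrist6.png",a[:,:,::-1])
```

```text
16.075 [ 0.44017622 -0.27238866  0.04480818] [ 0.18107136 -2.73026114 -0.98300888]
```

View pics/wrist6.png

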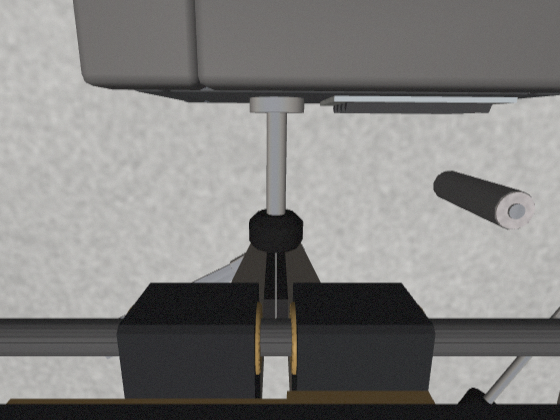

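Contact is made: −2.7 N, with the knob against the fingers at (275,235). From here I use small steps and watch the force.

>>> play_rows:
  motion:
    - [0,1,0,0,0,0,0]
    - [0,2,0,0,0,0,0]
    - [0,3,0,0,0,0,0]
    - [0,4,0,0,0,0,0]
    - [0,4,0,0,0,0,0]

```text
time_s: 16.75
tcp_pos: [0.4403, -0.2677, 0.0448]
tcp_rot: [-179.8, -0.5, 87.3]
ft_force: [0.5, -1.0, 0.4]
opening: 0.0003
```

>>> play_rows:
  motion:
    - [0,0.3,0,0,0,0,0]
    - [0,0.6,0,0,0,0,0]
    - [0,0.9,0,0,0,0,0]
    - [0,1.2,0,0,0,0,0]
    - [0,1.5,0,0,0,0,0]

```text
time_s: 17.38
tcp_pos: [0.4403, -0.2663, 0.0449]
tcp_rot: [-179.8, -0.4, 87.3]
ft_force: [0.9, -3.1, -1.3]
opening: 0.0002
```

>>> play_rows:
  motion:
    - [0,0.3,0,0,0,0,0]
    - [0,0.6,0,0,0,0,0]
    - [0,0.9,0,0,0,0,0]
    - [0,1.2,0,0,0,0,0]
    - [0,1.5,0,0,0,0,0]

```text
time_s: 18.0
tcp_pos: [0.4404, -0.2648, 0.0449]
tcp_rot: [-179.8, -0.4, 87.3]
ft_force: [0.9, -3.3, -1.2]
opening: 0.0002
```

>>> play_rows:
  motion:
    - [0,0.3,0,0,0,0,0]
    - [0,0.6,0,0,0,0,0]
    - [0,0.9,0,0,0,0,0]
    - [0,1.2,0,0,0,0,0]
    - [0,1.3,0,0,0,0,0]

```text
time_s: 18.62
tcp_pos: [0.4404, -0.2634, 0.0449]
tcp_rot: [-179.8, -0.5, 87.3]
ft_force: [1.8, -2.3, -0.5]
opening: 0.0006
```

>>> play_rows:
  motion:
    - [0,0.3,0,0,0,0,0]
    - [0,0.6,0,0,0,0,0]
    - [0,0.9,0,0,0,0,0]
    - [0,1.2,0,0,0,0,0]
    - [0,1.3,0,0,0,0,0]

```text
time_s: 19.25
tcp_pos: [0.4404, -0.262, 0.0449]
tcp_rot: [-179.8, -0.5, 87.3]
ft_force: [1.6, -2.0, 0.1]
opening: 0.0007
```

>>> play_rows:
  motion:
    - [0,0.3,0,0,0,0,0]
    - [0,0.6,0,0,0,0,0]
    - [0,0.9,0,0,0,0,0]
    - [0,1.2,0,0,0,0,0]
    - [0,1.3,0,0,0,0,0]

```text
time_s: 19.88
tcp_pos: [0.4405, -0.2606, 0.045]
tcp_rot: [-179.8, -0.5, 87.3]
ft_force: [1.4, -2.5, 0.0]
opening: 0.0004
```

>>> play_rows:
  motion:
    - [0,0.3,0,0,0,0,0]
    - [0,0.6,0,0,0,0,0]
    - [0,0.9,0,0,0,0,0]
    - [0,1.2,0,0,0,0,0]
    - [0,1.3,0,0,0,0,0]

```text
time_s: 20.5
tcp_pos: [0.4404, -0.2592, 0.045]
tcp_rot: [-179.8, -0.5, 87.3]
ft_force: [1.2, -2.0, -0.5]
opening: 0.0002
```

>>> play_rows:
  motion:
    - [0,0.3,0,0,0,0,0]
    - [0,0.6,0,0,0,0,0]
    - [0,0.9,0,0,0,0,0]
    - [0,1.2,0,0,0,0,0]
    - [0,1.3,0,0,0,0,0]

```text
time_s: 21.12
tcp_pos: [0.4404, -0.2578, 0.045]
tcp_rot: [-179.8, -0.5, 87.3]
ft_force: [1.3, -2.8, -0.3]
opening: 0.0003
```

>>> play_rows:
  motion:
    - [0,0.3,0,0,0,0,0]
    - [0,0.6,0,0,0,0,0]
    - [0,0.9,0,0,0,0,0]
    - [0,1.2,0,0,0,0,0]
    - [0,1.3,0,0,0,0,0]

```text
time_s: 21.75
tcp_pos: [0.4402, -0.2561, 0.0448]
tcp_rot: [-179.8, -0.5, 87.3]
ft_force: [0.5, -0.9, 0.2]
opening: 0.0005
```

The force fell to about 0.9 N, which is probably the rod being drawn in. I go on more finely.

>>> play_rows:
  motion:
    - [0,0.2,0,0,0,0,0]
    - [0,0.4,0,0,0,0,0]
    - [0,0.6,0,0,0,0,0]
    - [0,0.8,0,0,0,0,0]
    - [0,0.8,0,0,0,0,0]

```text
time_s: 22.38
tcp_pos: [0.4401, -0.2552, 0.0448]
tcp_rot: [-179.8, -0.5, 87.3]
ft_force: [0.1, -0.4, -0.2]
opening: 0.0004
```

>>> play_rows:
  motion:
    - [0,0.2,0,0,0,0,0]
    - [0,0.4,0,0,0,0,0]
    - [0,0.6,0,0,0,0,0]
    - [0,0.8,0,0,0,0,0]
    - [0,0.8,0,0,0,0,0]

```text
time_s: 23.0
tcp_pos: [0.4401, -0.2544, 0.0448]
tcp_rot: [-179.8, -0.6, 87.3]
ft_force: [-0.8, 0.4, -0.1]
opening: 0.0005
```

>>> play_rows:
  motion:
    - [0,0.2,0,0,0,0,0]
    - [0,0.4,0,0,0,0,0]
    - [0,0.6,0,0,0,0,0]
    - [0,0.8,0,0,0,0,0]
    - [0,0.8,0,0,0,0,0]

```text
time_s: 23.62
tcp_pos: [0.4401, -0.2536, 0.0448]
tcp_rot: [-179.8, -0.5, 87.3]
ft_force: [-0.4, -0.1, -0.1]
opening: 0.0005
```

>>> play_rows:
  motion:
    - [0,0.2,0,0,0,0,0]
    - [0,0.4,0,0,0,0,0]
    - [0,0.6,0,0,0,0,0]
    - [0,0.7,0,0,0,0,0]
    - [0,0.7,0,0,0,0,0]

```text
time_s: 24.25
tcp_pos: [0.4401, -0.2529, 0.0448]
tcp_rot: [-179.8, -0.5, 87.3]
ft_force: [0.3, 0.2, -0.9]
opening: 0.0004
```

>>> play_rows:
  motion:
    - [0,0.2,0,0,0,0,0]
    - [0,0.4,0,0,0,0,0]
    - [0,0.6,0,0,0,0,0]
    - [0,0.6,0,0,0,0,0]
    - [0,0.6,0,0,0,0,0]

```text
time_s: 24.88
tcp_pos: [0.4401, -0.2525, 0.0448]
tcp_rot: [-179.8, -0.5, 87.3]
ft_force: [-1.2, -0.8, -0.1]
opening: 0.0004
```

>>> play_rows:
  motion:
    - [0,0.2,0,0,0,0,0]
    - [0,0.4,0,0,0,0,0]
    - [0,0.6,0,0,0,0,0]
    - [0,0.6,0,0,0,0,0]
    - [0,0.6,0,0,0,0,0]

```text
time_s: 25.5
tcp_pos: [0.4401, -0.2522, 0.0449]
tcp_rot: [-179.8, -0.5, 87.3]
ft_force: [-1.1, -5.4, -1.5]
opening: 0.0001
```

>>> play_rows:
  motion:
    - [0,0.2,0,0,0,0,0]
    - [0,0.4,0,0,0,0,0]
    - [0,0.5,0,0,0,0,0]
    - [0,0.5,0,0,0,0,0]
    - [0,0.5,0,0,0,0,0]

```text
time_s: 26.12
tcp_pos: [0.4402, -0.2521, 0.0449]
tcp_rot: [-179.8, -0.4, 87.3]
ft_force: [0.1, -5.4, -2.8]
opening: 0.0005
```

The rod ran about 4 mm ahead of the fingers. It now resists stiffly, at 5.4 N with no slip, so it is seated in the click. I back off, lift and check.

>>> play_rows:
  motion:
    - [0,-3,0,0,0,0,0]
    - [0,-10,0,0,0,0,0]
    - [-1,-25,0,0,0,0,0]
    - [-1,-40,10,0,0,0,0]
    - [-1,-50,50,0,0,0,0]

```text
time_s: 26.75
tcp_pos: [0.4377, -0.3022, 0.0939]
tcp_rot: [-179.6, -0.6, 87.3]
ft_force: [0.3, 0.5, -0.6]
opening: 0.0005
```

>>> play_rows:
  motion:
    - [0,0,50,0,0,0,0]
    - [-40,0,100,0,0,0,0]
    - [-80,0,140,0,0,0,0]
    - [-120,0,160,0,0,0,0]
    - [-160,0,160,0,0,0,0]

```text
time_s: 27.38
tcp_pos: [0.2769, -0.3039, 0.2573]
tcp_rot: [-179.7, -0.3, 87.3]
ft_force: [0.1, -0.9, 0.3]
opening: 0.0006
```

Run:
```python
from h import *
import cv2
s=arm.read_state();print(s["time_s"],s["tcp_pos"],s["ft_force"])
a=arm.read_camera("side");cv2.imwrite("pics/side7f.png",a[:,:,::-1]);a=a[140:330,220:370];cv2.imwrite("pics/side7.png",cv2.resize(a,None,fx=3.1,fy=3.1,interpolation=cv2.INTER_CUBIC)[:,:,::-1])
a=arm.read_camera("top");cv2.imwrite("pics/top7f.png",a[:,:,::-1]);a=a[160:275,210:410];cv2.imwrite("pics/top7.png",cv2.resize(a,(800,460),interpolation=cv2.INTER_CUBIC)[:,:,::-1])
```

```text
27.375 [ 0.27692195 -0.30391255  0.25726546] [ 0.13062331 -0.87172551  0.32910933]
```

View pics/side7.png

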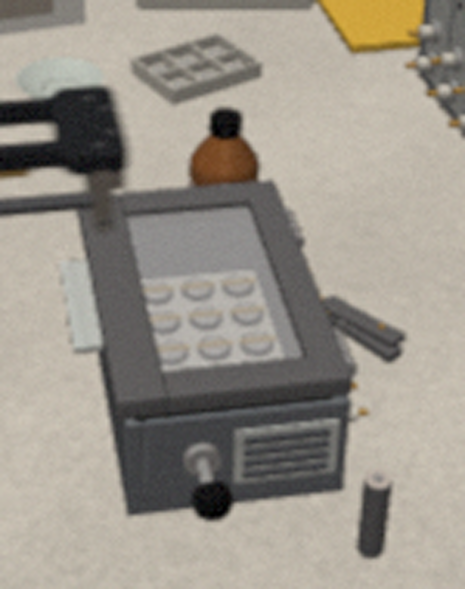

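View pics/top7.png

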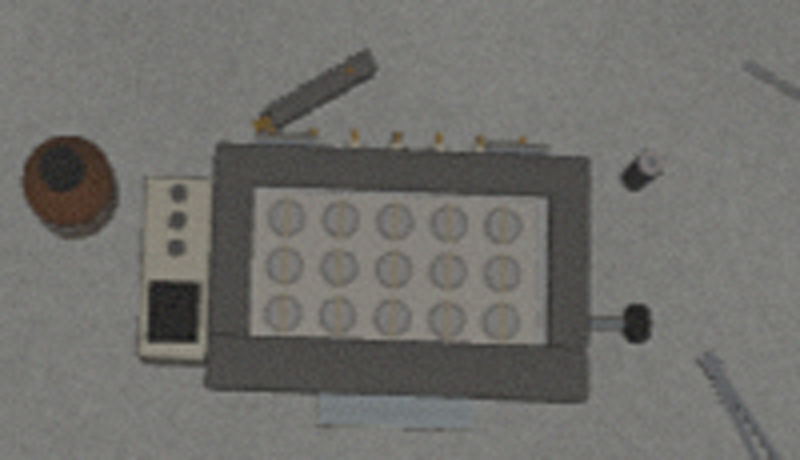

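```bash
python3 - <<'E'
from h import *
np.set_printoptions(precision=4,suppress=True)
print("knob before",tri(T(671,325),S(218,525)),"after",tri(T(637,323),S(212,500)))
print("lip R front expected z .098: ",tri(T(472,428),S(76,351)),"L",tri(T(318,425),S(62,262)))
print("lid FR bottom/top",tri(T(588,402),S(118,405)),"BR",tri(T(590,157),S(353,376)))
H=np.array([.552,-.081]);ax=np.array([.999,-.044]);ay=np.array([.044,.999])
for th in (0,.007,.04,.06):
  for r,o in ((.156,.018),(.001,.018)):
    q=H-ax*(r*np.cos(th)-o*np.sin(th))-ay*.12
    X=[*q,.0935+r*np.sin(th)+o*np.cos(th)]
    p=proj("side",X);print(th,r,((p-[219.5,139.5])*3.1-.5))
E
python3 - <<'E'
import cv2
a=cv2.imread("pics/side7f.png")[240:310,245:340];cv2.imwrite("pics/side7z.png",cv2.resize(a,None,fx=8,fy=8,interpolation=cv2.INTER_CUBIC))
E
```

```text
knob before (array([ 0.4389, -0.2586,  0.0599]), np.float64(0.00045985469776280857)) after (array([ 0.4405, -0.2364,  0.0593]), np.float64(0.0007360126248364889))
lip R front expected z .098:  (array([ 0.3725, -0.1214,  0.1001]), np.float64(0.00024976109964752123)) L (array([ 0.3769, -0.0246,  0.1045]), np.float64(0.00197596636531502))
lid FR bottom/top (array([ 0.3875, -0.1935,  0.1116]), np.float64(0.0017668992906929397)) BR (array([ 0.5416, -0.2008,  0.1141]), np.float64(0.0003052887201911502))
0 0.156 [122.1064 405.0758]
0 0.001 [359.0498 378.2018]
0.007 0.156 [122.2842 403.7468]
0.007 0.001 [359.2379 378.1728]
0.04 0.156 [123.2879 397.4565]
0.04 0.001 [360.1242 378.0501]
0.06 0.156 [124.0294 393.6262]
0.06 0.001 [360.6604 377.987 ]
```

View pics/side7z.png

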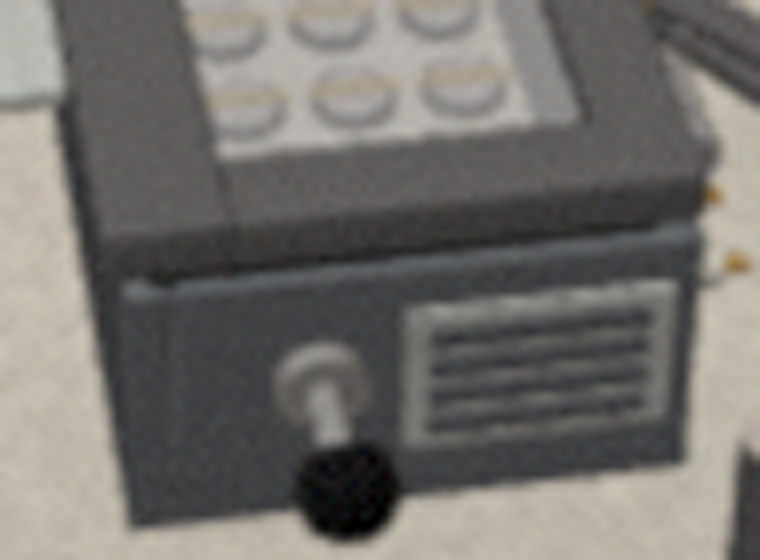

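View pics/top7f.png

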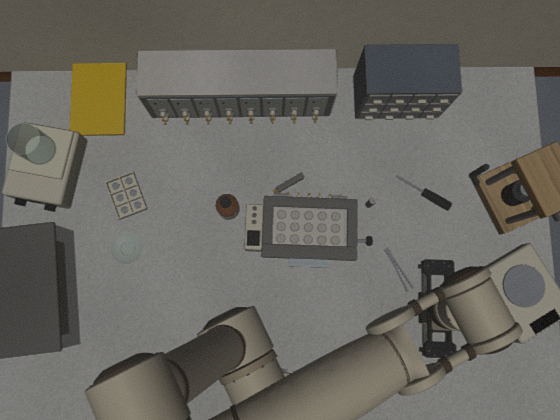

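The lid's top edge runs from (105,237) to (715,165) in the 8x crop, which matches a shut lid. Its front right corner triangulates to z = 111.6 mm, against 111.5 mm expected. The knob has moved in about 22 mm, and nothing else has moved. Handing in.

Run:
```python
from bench import arm
print(arm.finish_job(), arm.read_state()["time_s"])
```

```text
the job is handed in; nothing more can be done
the job is handed in; nothing more can be done
```

The ageing chamber is ready and the job is handed in at about 27.5 s: the lid is shut on its catch and the vent rod sits in its middle click.

- **Lid:** I pushed it over from behind with the shut fingers and lowered it in slow steps, so it never swung. At the front edge the press force rose to about 8 N, then fell to zero as the catch took the lid. A last press met the hard stop at a fingertip height of 111.8 mm. Afterwards the camera put the lid's front corner at 111.6 mm, against 111.5 mm when fully shut.
- **Vent rod:** I pushed it in 1.3 mm steps against about 2–3 N. The force then fell to zero as the rod jumped ahead, and about 4 mm later the rod held firm at 5.4 N, so I stopped and backed off. The cameras show the knob moved in about 22 mm, which puts the rod near −0.006 m, inside the range given for the click. Arm travel from first contact agrees to about 1 mm.
- **Other things:** The last pictures show the other things on the bench where they were, and the arm clear of everything.
- **Uncertain:** The knob and the lid's pull lip measured 2–6 mm too high in the two-camera checks. The shut lid is therefore judged mostly from the force and the hard stop, and the click itself is known only from the force.

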